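# Separate the capsule caps on a hand-operated capsule filler

### The arm

A 6-joint arm with a two-finger parallel gripper is mounted at the origin on the work surface. World frame = base frame: x ahead of the robot, y to its left, z up, the work surface at z = 0. Lengths are in m, angles in rad, forces in N, time in s.
With the tool pointing down it reaches from about 0.4 to 0.825 m from the base axis. Payload 7 kg.
Tool frame: the origin (TCP) lies between the finger pads; the fingertips stand 22 mm ahead of it and the grasp point (between the pads) lies 3 mm ahead of it; z points along the fingers, y is the direction in which the jaws open and shut (so a half turn about z gives the same grasp; the last joint's range is limited). The gripper opens to 88 mm and grips with 3 to 60 N. Pads are 19 mm wide; open, the fingers measure 130 mm over their backs; the gripper's body (78 mm by 193 mm) begins 47 mm behind the grasp point.
Start: joints at [1.485, 0.359, 0.012, 0, -1.224, -0.288], TCP at [0.246, 0.628, 0.249] pointing down, gripper open.
Joint ranges: [-3.07, 3.07], [-1.43, 2.12], [-1.02, 1.25], [-3.03, 1.67], [-3.05, -0], [-3.03, 3.03]. Speed limits (rad/s): [2.39, 2.39, 3.01, 3.14, 3.14, 3.14].

### API

Orientations are given as [roll, pitch, yaw] about the fixed x, y, z axes, in that order (R = Rz(yaw) Ry(pitch) Rx(roll)).
In Python, from station import arm, optics gives the robot as it stands. The module is installed in compiled form; this text tells all that it offers.
- The arm moves only by the tool jog_arm, never from a script. Its argument "motion" is a list that holds one entry, the list of rows, each a list of 7 numbers: the shift along the tool's x, y, z in m, then the turn, a rotation vector about the tool's x, y, z in degrees, then the finger opening in m, from 0 to 0.0876. In form: [[[x, y, z, rx, ry, rz, grip], ...]]. A call has 1 to 8 rows; each row is the pose to reach, as a shift and turn from the pose measured when the call began, along the tool's axes at that moment; what a row does not reach only later rows make up. A row lasts 1/10 s, in which the tool goes at most 50 mm and 8.59 degrees, less where a joint would pass 70% of its speed; a pose out of reach is approached as far as the arm can. A call with a gripper value outside its range is refused whole. The fingers move at their own pace and stop on an object; "newtons" is the grip in N (left out, the last holds). Time passes only in rows, so rows that repeat a pose let the fingers close. It gives the time, the measured TCP pose, the force and the opening at its end, in the units of the state.
- arm.get_state(): the state, without advancing time (a new reading comes with each control period).
- optics.grab_frame(name): name is "scene" or "top"; returns the picture (480x640x3 uint8, red, green, blue); there is no depth.
- optics.camera_model(name): a dict with "mtx" (3x3 intrinsics, pixels), "D" ([k1, k2, p1, p2, k3] as OpenCV has them; the pictures are not rectified), "R" (3x3) and "t" (3): a world point X has camera coordinates R X + t. Camera axes: x right, y down, z forward; pixel columns grow to the right and rows downward; lengths in m; the calibration is good to about 2 mm. A picture is of the moment at which its call begins. camera_model takes no time and is no camera call.
- arm.job_done(): hands the job in, once; it reports no verdict.
The state is a dict: "t": time; "q": joint angles; "qd": joint speeds; "joint_efforts": joint torques, N m; "eef_pos": TCP position; "ee_rot": TCP orientation; "force": force on the tool from outside, world axes, zero at the start; "moment": the same for the moment, N m; "width": finger opening in m.
Only numpy, scipy, OpenCV 4.12 (cv2) and the standard library are available. Lean on these libraries where they do the work, as an engineer would, in place of code of your own. Each camera call takes 0.05 s, during which the arm holds its last target.

### The job

The capsules are loaded. Lift the loading tray, the one with the bow handle, off the capsule filling machine, set it down flat on the counter beside the machine, on the side away from the cam lever, and let go of it. Then swing the cam lever up until it stands straight up, where the cap plate is at its highest, and finish while still holding the lever there with the fingers; disturb nothing else on the counter.

Things in the scene. Friction and masses are not known exactly. Their poses are not given: they have to be found in the camera images.
- machine: Capsule filling machine fixed to the counter: base 150 (x) x 236 mm (y), end cheeks with outer faces at y = +-112 mm, 98 mm high. Origin: centre of its underside. The cam lever is outside the -y cheek, resting towards -x; two black thumbscrews reach y = +133 mm, the side away from the lever, where the counter is clear for x above -100 mm. Its heading is within 0.3 rad of the robot's.
- tray_grip (a point): Centre of the black grip (80 x 16 x 16 mm, along y) of the bow handle on the loose loading tray (0.35 kg, 124 (x) x 208 mm (y), walls 28 mm high, floor full of holes). It is 78 mm above the tray's underside. At first the tray lies on the machine's cheeks, underside 90 mm up, axes along the machine's, between 8 mm high lips with 2 to 3 mm play: lift straight up first.
- cam_lever (a joint): Lever angle: 0 level, pointing to the machine's -x; 1.571 straight up, the highest lift; it can go over the top to 2.2, where the plate comes down again. Starts at 0.15 to 0.4. Friction and a return spring: about 3 N at the grip moves it at first, 5 N when upright. It stays put at the start, but let go upright it falls back.
- lever_grip (a point): Middle of the cam lever's black side grip: a round bar, 20 mm diameter, 60 mm long along the machine's y axis, that sticks out sideways (away from the machine) from the end of the lever like a crank handle. Its centre line is 110 mm from the lever's axis; it swings 60 mm outside the cheek, and the 8 mm lever bar stands 33 to 41 mm inward of this point.
- cam_axis (a point): Point on the lever's axis in the upright plane in which lever_grip swings: 40 mm above the counter, at machine x = -36 mm, y = -172 mm. The axis runs along the machine's y axis.
- cap_plate_top (a point): Centre of the top of the cap plate, the loose 112 x 189 mm aluminium plate with blue capsule caps that lies on the machine's cams between the cheeks. It is 84 mm + 10 mm x sine of the lever angle above the counter: 94 mm at the highest.
- jar: Bystander: white plastic jar, 64 mm diameter, 88 mm high. Origin: centre of its underside.
- vial: Bystander: glass vial, 42 mm diameter, 70 mm high. Origin: centre of its underside.
- syringe: Bystander: syringe lying on the counter, about 135 mm long along its x axis (from -62 to +73 mm), 23 mm high. Origin: under its barrel, on the counter.
Things that resemble listed ones, but are neither listed nor needed, are in the scene too. Leave any blue or green look-alike of the part that bears tray_grip alone.

How it is judged:
On the way, in this order (a step that is already met when the one before it is completed fails the run):
1. the loading tray stands flat on the counter beside the machine, on the side away from the cam lever, and has been let go (height (world z) of tray_grip between 0.07 and 0.086 m and angle between tray_grip's own z axis and vertical below 0.08 rad and y of tray_grip in the frame of machine above 0.1 m and horizontal distance between tray_grip and machine below 0.45 m and contact force between tray and the fingers below 0.05 N and contact force between tray and machine below 0.05 N and linear speed of tray below 0.02 m/s), for 0.2 s.
2. the cam lever stands upright and the cap plate is at its highest (value of joint cam_lever between 1.37 and 1.77 rad and z of cap_plate_top in the frame of machine above 0.093 m), for 0.2 s.
At the end, for the whole second after the job is handed in: Cam lever within 0.2 rad of upright, cap plate within 1 mm of its highest, lever held by the fingers (over 0.5 N) and nothing else; tray released at rest on the counter, level within 0.08 rad, on the machine's +y side, clear of it, within 450 mm of its middle (all of step 1 and all of step 2 and contact force between the fingers and cam_lever above 0.5 N and contact force between cam_lever and tray below 0.05 N and contact force between cam_lever and jar below 0.05 N and contact force between cam_lever and vial below 0.05 N and contact force between cam_lever and syringe below 0.05 N); the arm keeps its last pose, push and grip.
It fails at once if the cap plate is driven up while the loading tray is still on the machine (z of cap_plate_top in the frame of machine above 0.092 m and horizontal distance between tray_grip and machine below 0.08 m).
It fails at once if the loading tray is dropped (contact force between tray and anything else below 0.02 N and height (world z) of tray_grip above 0.09 m and linear speed of tray above 0.35 m/s).
It fails at once if a bystander is disturbed (moved over 30 mm) (distance of any of jar, vial, syringe from where it was at the start of the episode above 0.03 m).
It also fails if it takes over 58 s, if anything falls off the work surface, if the arm or the gripper's body presses on something with over 40 N, if the wrist force passes 120 N, or if a joint passes its speed limit or range.

## Working session

There is one attempt and no reset: what is moved stays moved. The work goes in short steps, Python scripts to look and compute and a tool call to move; the robot and the scene stay as the last step left them, time stands still between calls to the robot, and variables do not carry over. Pictures are saved under pics/ and viewed, and the job is handed in when it is done.

Besides the shell and the picture viewer there is one more tool, called after ">>>" as name(argument=value, ...), one argument or row to a line, values as JSON. jog_arm: Moves the arm, as the interface text tells. Its arguments: {"type":"object","properties":{"motion":{"type":"array","items":{"type":"array","items":{"type":"array","items":{"type":"number"}}}},"newtons":{"type":"number"}},"required":["motion"]}

```bash
mkdir -p pics; python3 - <<'E'
from station import arm, optics
import cv2
for n in("scene","top"):
    cv2.imwrite(f"pics/{n}0.png",cv2.cvtColor(optics.grab_frame(n),cv2.COLOR_RGB2BGR)); print(optics.camera_model(n))
print(arm.get_state())
E
```

```text
{'mtx': array([[460.99589142,   0.        , 320.2853392 ],
       [  0.        , 460.99589142, 240.25705084],
       [  0.        ,   0.        ,   1.        ]]), 'D': array([-0.11544011,  0.        ,  0.        ,  0.        ,  0.        ]), 'R': array([[-5.40916988e-01,  8.41075949e-01,  2.44133878e-04],
       [ 5.26775899e-01,  3.39009015e-01, -7.79474208e-01],
       [-6.55679773e-01, -4.21502237e-01, -6.26434274e-01]]), 't': array([ 0.32879865, -0.17361934,  1.28754958])}
{'mtx': array([[460.24743182,   0.        , 318.87405046],
       [  0.        , 460.24743182, 233.47797333],
       [  0.        ,   0.        ,   1.        ]]), 'D': array([-0.0489766,  0.       ,  0.       ,  0.       ,  0.       ]), 'R': array([[ 1.93273099e-03, -9.99711385e-01, -2.39460147e-02],
       [-9.96234815e-01,  1.50609749e-04, -8.66958536e-02],
       [ 8.66744383e-02,  2.40234133e-02, -9.95946995e-01]]), 't': array([-0.0470754 ,  0.54466852,  0.96222207])}
{'t': 0.1, 'q': array([ 1.48508843e+00,  3.59337205e-01,  1.11623880e-02, -3.10048597e-04,
       -1.22411515e+00, -2.88100942e-01]), 'qd': array([-8.36719997e-04, -7.61230150e-04,  1.45704872e-03,  2.27007737e-03,
       -5.86886005e-05,  1.76067434e-03]), 'joint_efforts': array([-1.64552006e-03, -5.84163523e+01,  2.93745250e+01,  7.01547146e+00,
        1.01038290e-02, -4.75894490e-05]), 'eef_pos': array([0.2463593 , 0.62800158, 0.24770708]), 'ee_rot': array([ 3.14007775e+00, -1.44962727e-04, -3.73914299e-01]), 'force': array([0.56437952, 0.62347109, 0.33837436]), 'moment': array([0.01977431, 0.01832323, 0.00761092]), 'width': 0.08759348218800464}
```

View pics/scene0.png

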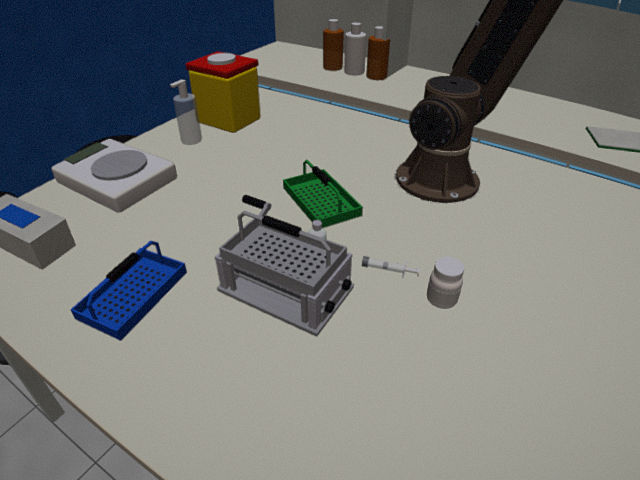

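View pics/top0.png

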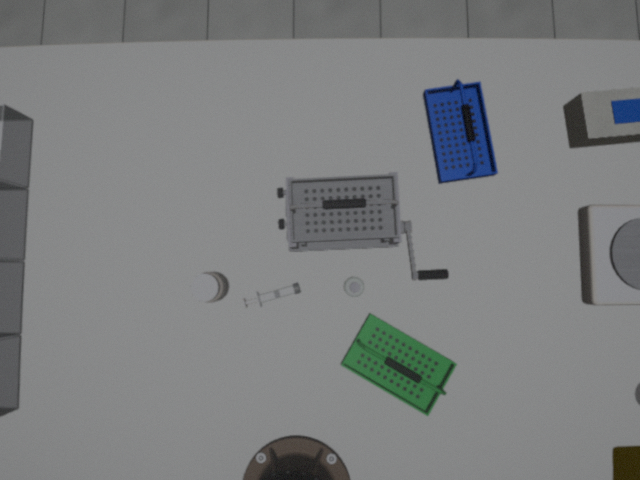

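The top view shows the machine at about (345,212). The loading tray's black grip is at (344,203), the lever grip at (432,274), the jar at (213,287), the syringe at (272,294) and the vial at (354,287). I'll zoom in to measure.

```bash
cat > h.py <<'E'
import cv2,numpy as np
from station import arm,optics
from scipy.spatial.transform import Rotation as Rn
def ray(n,uv):
    c=optics.camera_model(n);p=cv2.undistortPoints(np.array([[uv]],float),c['mtx'],c['D'])[0,0]
    return -c['R'].T@c['t'], c['R'].T@np.r_[p,1]
def atz(n,uv,z):
    o,d=ray(n,uv);return o+d*(z-o[2])/d[2]
def proj(n,X):
    c=optics.camera_model(n);return cv2.projectPoints(np.atleast_2d(X).astype(float),cv2.Rodrigues(c['R'])[0],c['t'],c['mtx'],c['D'])[0][:,0]
def tri(u1,u2):
    o1,d1=ray('scene',u1);o2,d2=ray('top',u2)
    s=np.linalg.lstsq(np.c_[d1,-d2],o2-o1,rcond=None)[0]
    a=o1+d1*s[0];b=o2+d2*s[1];return (a+b)/2,np.linalg.norm(a-b)
def shot(n,f,box=None,k=1):
    im=cv2.cvtColor(optics.grab_frame(n),cv2.COLOR_RGB2BGR);cv2.imwrite(f"pics/{f}_full.png",im)
    if box: im=im[box[1]:box[3],box[0]:box[2]]
    cv2.imwrite(f"pics/{f}.png",cv2.resize(im,None,fx=k,fy=k,interpolation=cv2.INTER_CUBIC))
E
python3 - <<'E'
import cv2
a=cv2.imread('pics/top0.png')[160:310,190:460];cv2.imwrite('pics/top0z.png',cv2.resize(a,None,fx=2.9,fy=2.9,interpolation=2))
a=cv2.imread('pics/scene0.png')[180:340,200:370];cv2.imwrite('pics/sc0z.png',cv2.resize(a,None,fx=3.7,fy=3.7,interpolation=2))
E
```

```text
(no output)
```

View pics/top0z.png

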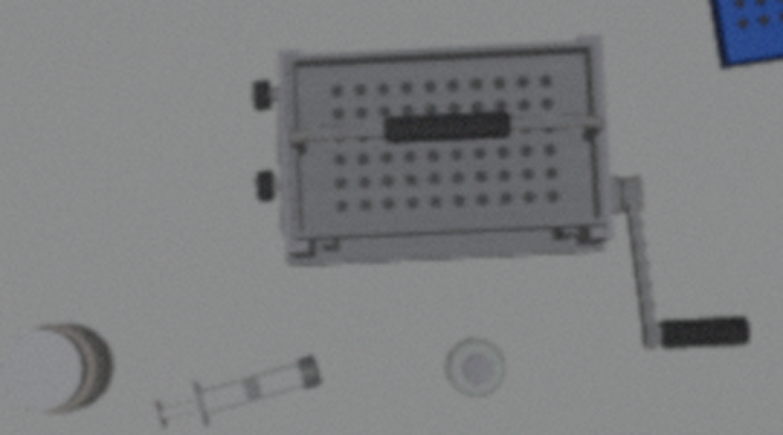

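View pics/sc0z.png

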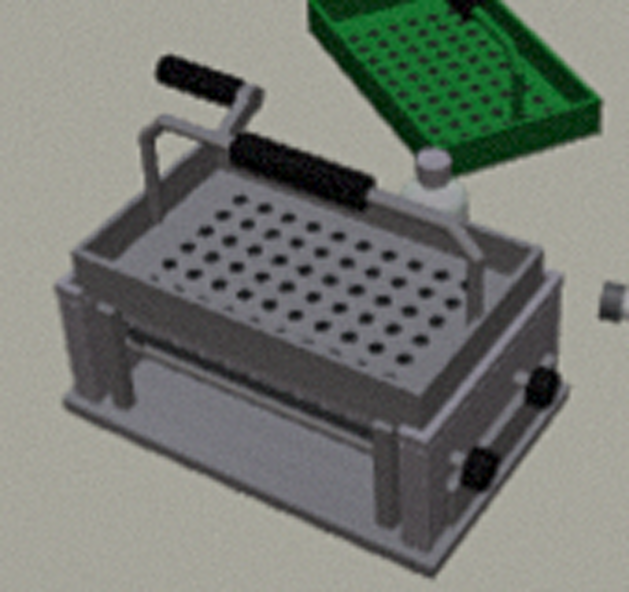

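```bash
python3 - <<'E'
from h import *
def blob(n,f,box):
    g=cv2.cvtColor(cv2.imread(f'pics/{f}_full.png' if n is None else f'pics/{f}.png'),cv2.COLOR_BGR2GRAY)
    x0,y0,x1,y1=box;m=(g[y0:y1,x0:x1]<60).astype(np.uint8)
    c=cv2.connectedComponentsWithStats(m);i=1+np.argmax(c[2][1:,4])
    P=np.argwhere(c[1]==i)[:,::-1]+[x0,y0]
    r=cv2.minAreaRect(P.astype(np.float32));b=cv2.boxPoints(r);return np.array(r[0]),b,len(P)
for nm,tb,sb in(('tray',(318,195,372,212),(260,212,303,240)),('lev',(416,266,452,284),(240,192,268,212))):
    t=blob(0,'top0',tb);s=blob(0,'scene0',sb)
    print(nm,t[0],s[0],t[2],s[2],'tri',*tri(s[0],t[0]))
    print(t[1].round(1).tolist())
    z=.168 if nm=='tray' else .07
    b=t[1]
    l=[(b[i]+b[(i+1)%4])/2 for i in range(4)]
    e=(l[0],l[2]) if np.linalg.norm(l[0]-l[2])>np.linalg.norm(l[1]-l[3]) else (l[1],l[3])
    A,B=[atz('top',q,z) for q in e];d=A-B;d*=np.sign(d[1]);print('c',(A+B)/2,'len',np.linalg.norm(d),'yaw',np.arctan2(-d[0],d[1]))
    if nm=='lev': pass
def Z(u,v):return (190+u/2.9,160+v/2.9)
# tray rim corners z=.118 / cheek outer; base bottom corners
for p in [(298,62),(588,48),(305,240),(600,231)]: print('rim',atz('top',Z(*p),.118))
for nm,p,z in [('jar',(45,368),.088),('vialtop',(477,367),.07),('syr head',(312,370),.012),('syr tail',(162,413),.012)]: print(nm,atz('top',Z(*p),z))
E
```

```text
tray [343.98080444 202.98219299] [280.82626343 226.09895325] 364 425 tri [ 0.58892809 -0.09669846  0.16618726] 0.0014974119953498777
[[322.70001220703125, 199.1999969482422], [364.8999938964844, 197.60000610351562], [365.29998779296875, 206.8000030517578], [323.1000061035156, 208.39999389648438]]
c [ 0.58822415 -0.09600119  0.168     ] len 0.07738869245676634 yaw 0.03601503400708743
lev [432.5 274. ] [253.20004272 201.40000916] 231 174 tri [ 0.45946747 -0.2760391   0.08155839] 0.0032697294706817838
[[418.0, 270.0], [447.0, 270.0], [447.0, 278.0], [418.0, 278.0]]
c [ 0.45851093 -0.27724322  0.07      ] len 0.05854576109443475 yaw -0.00019276725103675922
rim [0.63881612 0.00244975 0.118     ]
rim [ 0.64792394 -0.19286869  0.118     ]
rim [ 0.51844975 -0.0030827   0.118     ]
rim [ 0.52448326 -0.19924937  0.118     ]
jar [0.43195192 0.17821232 0.088     ]
vialtop [ 0.43319365 -0.11975119  0.07      ]
syr head [ 0.42906585 -0.00082584  0.012     ]
syr tail [0.39691051 0.1104297  0.012     ]
```

```bash
cat >> h.py <<'E'
def rel(P,yaw=None,tilt=0,st=None):
    s=st or arm.get_state();R=Rn.from_euler('xyz',s['ee_rot'])
    d=R.inv().apply(np.array(P)-s['eef_pos'])
    r=np.zeros(3)
    if yaw is not None: r=(R.inv()*Rn.from_euler('xyz',[np.pi,0,yaw])).as_rotvec(degrees=True)
    print('rel',(d*1000).round(1),'mm',r.round(1),'deg'); return d,r
E
python3 - <<'E'
from h import *
print(proj('top',[[.246,.628,.25],[.246,.628,.45]]), proj('scene',[[.246,.628,.25]]))
print(atz('top',(30,120),0.2),atz('top',(15,400),0.2))
rel([.5,.3,.30],-1.533);rel([.59,-.095,.26],-1.533)
E
```

```text
[[ -79.19538628  396.13020181]
 [-204.26304077  432.5008908 ]] [[736.01494098 225.32539521]]
[0.7420288  0.48895848 0.2       ] [0.23194171 0.48948473 0.2       ]
rel [355.9 212.8 -51.9] mm [ 0.1 -0.1 66.4] deg
rel [584.  547.5 -11.4] mm [ 0.1 -0.1 66.4] deg
```

```bash
python3 - <<'E'
import cv2
a=cv2.imread('pics/top0.png')[80:480,0:300];cv2.imwrite('pics/left.png',cv2.convertScaleAbs(cv2.resize(a,None,fx=1.5,fy=1.5),alpha=1.5))
E
```

```text
(no output)
```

View pics/left.png

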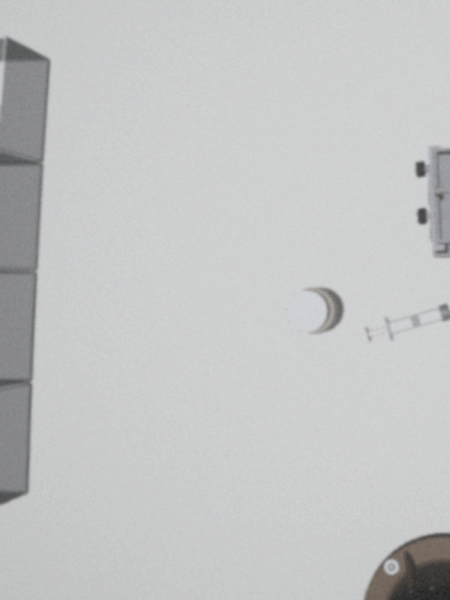

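```bash
python3 - <<'E'
from h import *
for p in [(33,118),(28,188),(18,408),(5,105),(0,415)]: print(p,atz('top',p,0.0),atz('top',p,0.1))
rel([.246,.628,.40],-1.533)
rel([.38,.47,.40],-1.533)
E
```

```text
(33, 118) [0.8169702  0.62093876 0.        ] [0.78136128 0.55212277 0.1       ]
(28, 188) [0.65153056 0.62155686 0.        ] [0.63239288 0.55267932 0.1       ]
(18, 408) [0.15813158 0.62098256 0.        ] [0.18811689 0.5521622  0.1       ]
(5, 105) [0.85031542 0.69339246 0.        ] [0.81138663 0.61736295 0.1       ]
(0, 415) [0.14122754 0.66321065 0.        ] [0.17289582 0.59018604 0.1       ]
rel [  -0.3    0.4 -152.3] mm [ 0.1 -0.1 66.4] deg
rel [ 182.1   98.5 -152.1] mm [ 0.1 -0.1 66.4] deg
```

A row of grey bins starts at y≈0.62 under the gripper, so I'll rise first and then travel.

>>> jog_arm(
  motion=[
    [[0,0,-0.05,0,0,0,0.0876],[0,0,-0.09,0,0,0,0.0876],[0.04,0.02,-0.1,0,0,0,0.0876],[0.08,0.045,-0.1,0,0,8,0.0876],[0.12,0.07,-0.1,0,0,16,0.0876],[0.16,0.095,-0.1,0,0,24,0.0876],[0.2,0.12,-0.1,0,0,32,0.0876],[0.24,0.145,-0.1,0,0,40,0.0876]],
  ],
)

```text
t: 0.9
eef_pos: [0.4175, 0.4037, 0.3478]
ee_rot: [3.14, -0.001, -1.077]
force: [1.5, 1.2, -0.4]
width: 0.0878
```

```bash
python3 - <<'E'
from h import *
s=arm.get_state();print(s['t'],s['eef_pos'],s['ee_rot'],s['q'])
rel([.5,.25,.30],-1.533);rel([.588,-.0965,.26],-1.533)
E
```

```text
0.9 [0.41745674 0.40370642 0.34778059] [ 3.14020279e+00 -1.12371600e-03 -1.07743698e+00] [ 1.10532656e+00  1.56605571e-01 -3.70971997e-02  1.23606617e-04
 -1.37887674e+00 -6.11991682e-01]
rel [174.4   0.   48. ] mm [ 0.1 -0.1 26.1] deg
rel [521.2  86.6  88.5] mm [ 0.1 -0.1 26.1] deg
```

>>> jog_arm(
  motion=[
    [[0.045,0.004,0.01,0,0,5,0.0876],[0.09,0.01,0.02,0,0,10,0.0876],[0.135,0.018,0.03,0,0,15,0.0876],[0.18,0.026,0.04,0,0,20,0.0876],[0.225,0.034,0.05,0,0,26,0.0876],[0.27,0.042,0.06,0,0,26,0.0876],[0.315,0.05,0.065,0,0,26,0.0876],[0.36,0.058,0.07,0,0,26,0.0876]],
  ],
)

```text
t: 1.7
eef_pos: [0.5368, 0.0572, 0.2778]
ee_rot: [3.14, -0.002, -1.531]
force: [0.8, 0.8, 0.9]
width: 0.0875
```

```bash
python3 - <<'E'
from h import *
s=arm.get_state();print(s['t'],s['eef_pos'],s['ee_rot'],s['q'])
rel([.588,-.0965,.26],-1.533)
E
```

```text
1.7 [0.53678713 0.05717702 0.27782426] [ 3.14040903e+00 -1.65198411e-03 -1.53108103e+00] [ 4.70064055e-01  1.18041902e-01 -2.40178989e-01  1.07514595e-03
 -1.21434052e+00 -4.30725808e-01]
rel [155.6 -45.1  18. ] mm [ 0.1 -0.1  0.1] deg
```

>>> jog_arm(
  motion=[
    [[0.04,-0.01,0.005,0,0,0,0.0876],[0.08,-0.022,0.01,0,0,0,0.0876],[0.12,-0.034,0.015,0,0,0,0.0876],[0.15,-0.043,0.018,0,0,0,0.0876],[0.1556,-0.0451,0.018,0,0,0,0.0876],[0.1556,-0.0451,0.018,0,0,0,0.0876],[0.1556,-0.0451,0.018,0,0,0,0.0876]],
  ],
)

```text
t: 2.4
eef_pos: [0.5877, -0.0961, 0.2598]
ee_rot: [3.14, -0.001, -1.531]
force: [0.1, -0.5, 0.2]
width: 0.0875
```

```bash
python3 - <<'E'
from h import *
s=arm.get_state();print(s['t'],s['eef_pos'],s['ee_rot'],s['force'])
shot('top','t1',(230,120,460,300),3.4);shot('scene','s1',(190,120,380,340),2.7)
rel([.588,-.0965,.171],-1.533)
E
```

```text
2.4 [ 0.58771145 -0.09611939  0.25984103] [ 3.13997059e+00 -1.46556612e-03 -1.53116237e+00] [ 0.07998054 -0.54658392  0.24964098]
rel [ 0.8 -0.2 89.3] mm [ 0.  -0.1  0.2] deg
```

View pics/t1.png

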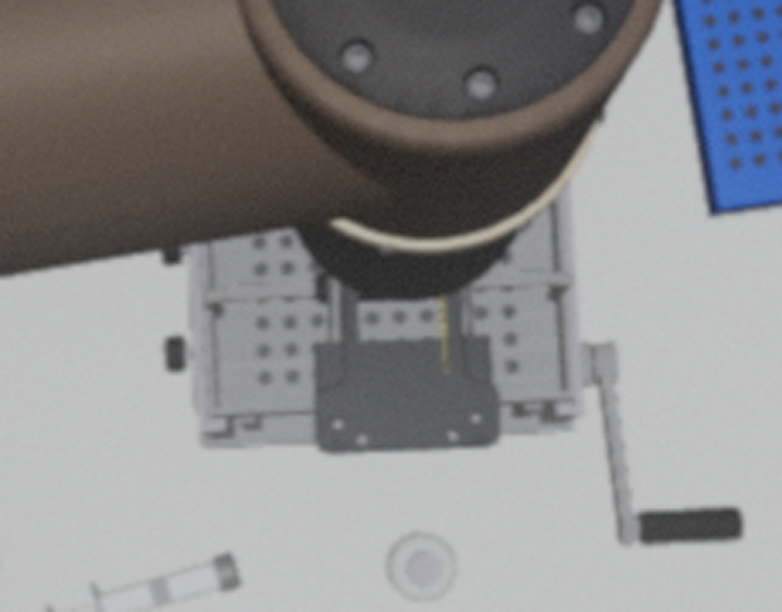

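View pics/s1.png

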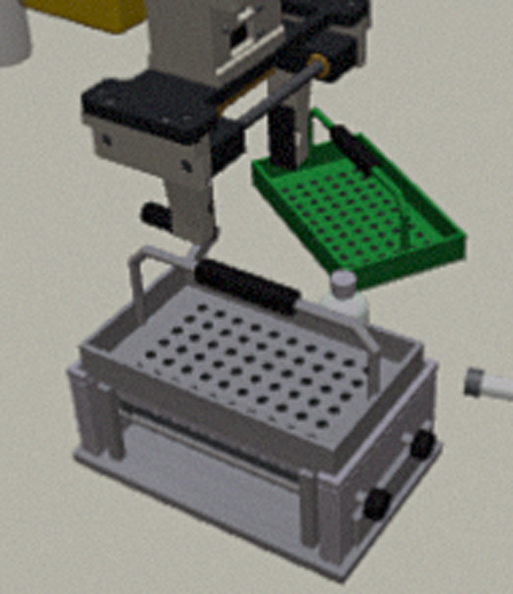

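The gripper straddles the handle grip in both views, so I'll descend and close.

>>> jog_arm(
  motion=[
    [[0.001,0,0.025,0,0,0,0.0876],[0.001,0,0.05,0,0,0,0.0876],[0.001,0,0.075,0,0,0,0.0876],[0.001,0,0.089,0,0,0,0.0876],[0.001,0,0.089,0,0,0,0.0876],[0.001,0,0.089,0,0,0,0.03],[0.001,0,0.089,0,0,0,0.03],[0.001,0,0.089,0,0,0,0.03]],
  ],
  newtons=20,
)

```text
t: 3.3
eef_pos: [0.5884, -0.0964, 0.1725]
ee_rot: [-3.14, -0.001, -1.529]
force: [0.6, 0.0, -0.4]
width: 0.0691
```

>>> jog_arm(
  motion=[
    [[0,0,0,0,0,0,0.005],[0,0,0,0,0,0,0.005],[0,0,0,0,0,0,0.005],[0,0,0,0,0,0,0.005],[0,0,0,0,0,0,0.005]],
  ],
  newtons=25,
)

```text
t: 3.8
eef_pos: [0.5884, -0.0965, 0.1725]
ee_rot: [-3.14, -0.001, -1.53]
force: [0.8, -0.5, -0.4]
width: 0.0293
```

>>> jog_arm(
  motion=[
    [[0,0,0,0,0,0,0.005],[0,0,0,0,0,0,0.005],[0,0,0,0,0,0,0.005],[0,0,0,0,0,0,0.005],[0,0,0,0,0,0,0.005]],
  ],
  newtons=35,
)

```text
t: 4.3
eef_pos: [0.5884, -0.0965, 0.1724]
ee_rot: [-3.141, -0.001, -1.53]
force: [0.8, -0.2, -0.8]
width: 0.0155
```

>>> jog_arm(
  motion=[
    [[0,0,-0.003,0,0,0,0.005],[0,0,-0.008,0,0,0,0.005],[0,0,-0.014,0,0,0,0.005],[0,0,-0.02,0,0,0,0.005],[0,0,-0.028,0,0,0,0.005],[0,0,-0.036,0,0,0,0.005],[0,0,-0.044,0,0,0,0.005],[0,0,-0.05,0,0,0,0.005]],
  ],
)

```text
t: 5.1
eef_pos: [0.5886, -0.0964, 0.2235]
ee_rot: [-3.14, -0.001, -1.53]
force: [-0.5, -0.1, -4.2]
width: 0.0156
```

```bash
python3 - <<'E'
from h import *
s=arm.get_state();print(s['t'],s['eef_pos'],s['ee_rot'],s['force'],s['moment'])
shot('scene','s2',(190,80,430,340),2.3)
E
```

```text
5.1 [ 0.58855931 -0.09640419  0.22349273] [-3.13958104e+00 -1.34237139e-03 -1.52958297e+00] [-0.4682616  -0.12681594 -4.23919589] [ 0.10417954 -0.08667333  0.0149742 ]
```

View pics/s2.png

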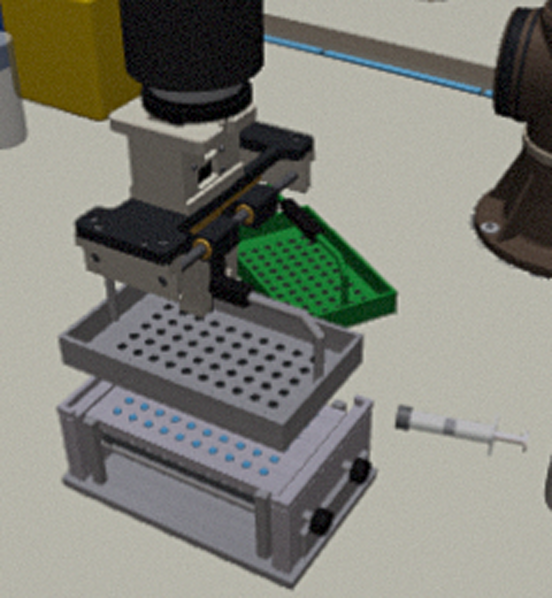

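```bash
python3 - <<'E'
from h import *
rel([.5925,.179,.245],-1.533);rel([.5925,.179,.083],-1.533)
E
```

```text
rel [-275.  -15.  -21.] mm [-0.2 -0.1  0.2] deg
rel [-275.3  -14.4  141. ] mm [-0.2 -0.1  0.2] deg
```

>>> jog_arm(
  motion=[
    [[0,0,-0.012,0,0,0,0.005],[-0.01,-0.001,-0.021,0,0,0,0.005],[-0.028,-0.002,-0.021,0,0,0,0.005],[-0.05,-0.003,-0.021,0,0,0,0.005],[-0.075,-0.005,-0.021,0,0,0,0.005],[-0.1,-0.007,-0.021,0,0,0,0.005],[-0.125,-0.009,-0.021,0,0,0,0.005],[-0.15,-0.011,-0.021,0,0,0,0.005]],
  ],
)

```text
t: 5.95
eef_pos: [0.5937, 0.0555, 0.2459]
ee_rot: [-3.138, -0.001, -1.529]
force: [0.2, -0.0, -3.7]
width: 0.0156
```

```bash
python3 - <<'E'
from h import *
rel([.5925,.179,.245],-1.533)
E
```

```text
rel [-123.5   -4.     0.8] mm [-0.2 -0.1  0.2] deg
```

>>> jog_arm(
  motion=[
    [[-0.025,-0.001,0,0,0,0,0.005],[-0.05,-0.002,0,0,0,0,0.005],[-0.075,-0.003,0,0,0,0,0.005],[-0.1,-0.004,0,-0.1,0,0,0.005],[-0.117,-0.004,0,-0.2,0,0,0.005],[-0.1235,-0.004,0,-0.2,0,0,0.005],[-0.1235,-0.004,0,-0.2,0,0,0.005],[-0.1235,-0.004,0.01,-0.2,0,0,0.005]],
  ],
)

```text
t: 6.75
eef_pos: [0.5933, 0.1789, 0.237]
ee_rot: [-3.139, -0.001, -1.529]
force: [0.3, 0.1, -3.9]
width: 0.016
```

```bash
python3 - <<'E'
from h import *
s=arm.get_state();print(s['ee_rot'])
rel([.5925,.179,.083],-1.533)
shot('scene','s3',(190,80,510,400),1.8)
E
```

```text
[-3.13880646e+00 -5.36678081e-04 -1.52896119e+00]
rel [ -0.2   1.2 154. ] mm [-0.2 -0.   0.2] deg
```

View pics/s3.png

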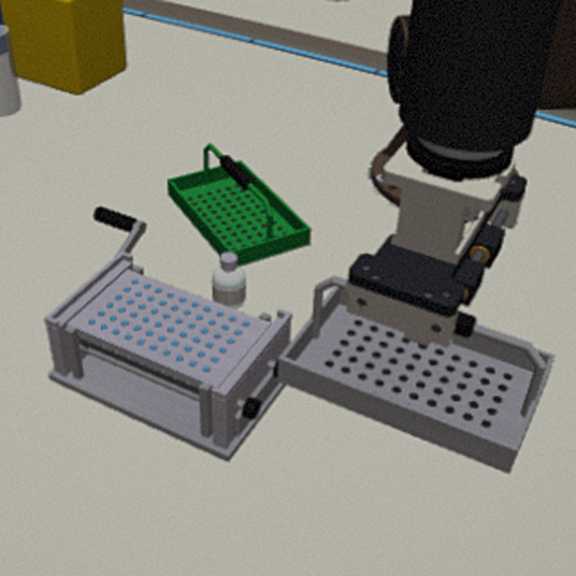

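>>> jog_arm(
  motion=[
    [[0,0.001,0.02,0,0,0,0.005],[0,0.001,0.042,0,0,0,0.005],[0,0.001,0.066,0,0,0,0.005],[0,0.001,0.09,0,0,0,0.005],[0,0.001,0.112,-0.2,0,0,0.005],[0,0.001,0.13,-0.2,0,0,0.005],[0,0.001,0.142,-0.2,0,0,0.005],[0,0.001,0.146,-0.2,0,0,0.005]],
  ],
)

```text
t: 7.6
eef_pos: [0.5902, 0.1769, 0.0864]
ee_rot: [3.135, -0.003, -1.531]
force: [0.0, -0.7, -4.2]
width: 0.016
```

>>> jog_arm(
  motion=[
    [[0,0,0.003,0,0,0,0.005],[0,0,0.005,0,0,0,0.005],[0,0,0.007,0,0,0,0.005],[0,0,0.008,0,0,0,0.005],[0,0,0.008,0,0,0,0.005]],
  ],
)

```text
t: 8.1
eef_pos: [0.59, 0.1765, 0.0823]
ee_rot: [3.136, -0.003, -1.53]
force: [-12.6, -2.8, 21.6]
width: 0.0159
```

>>> jog_arm(
  motion=[
    [[0,0,-0.001,0,0,0,0.005],[0,0,-0.0015,0,0,0,0.005],[0,0,-0.0015,0,0,0,0.005]],
  ],
)

```text
t: 8.4
eef_pos: [0.5904, 0.1767, 0.0842]
ee_rot: [3.137, -0.002, -1.53]
force: [-0.3, -0.4, -3.1]
width: 0.0158
```

>>> jog_arm(
  motion=[
    [[0,0,0,0,0,0,0.0876],[0,0,0,0,0,0,0.0876],[0,0,0,0,0,0,0.0876],[0,0,0,0,0,0,0.0876],[0,0,0,0,0,0,0.0876],[0,0,0,0,0,0,0.0876]],
  ],
)

```text
t: 9.0
eef_pos: [0.5904, 0.1768, 0.0842]
ee_rot: [3.137, -0.002, -1.53]
force: [-0.5, -0.5, -0.4]
width: 0.0582
```

>>> jog_arm(
  motion=[
    [[0,0,0,0,0,0,0.0876],[0,0,0,0,0,0,0.0876],[0,0,-0.02,0,0,0,0.0876],[0,0,-0.04,0,0,0,0.0876],[0,0,-0.07,0,0,0,0.0876],[0,0,-0.1,0,0,0,0.0876],[0,0,-0.13,0,0,0,0.0876],[0,0,-0.16,0,0,0,0.0876]],
  ],
)

```text
t: 9.8
eef_pos: [0.5909, 0.177, 0.2455]
ee_rot: [3.137, -0.002, -1.53]
force: [0.4, 0.4, -0.7]
width: 0.0877
```

```bash
python3 - <<'E'
from h import *
s=arm.get_state();print(s['eef_pos'],s['ee_rot'],s['q'])
rel([.53,-.1,.27],-1.533)
rel([.4575,-.2755,.27],-1.533)
shot('scene','s4',(190,80,510,400),1.8)
E
```

```text
[0.59092775 0.17704403 0.24552552] [ 3.13737209e+00 -2.09005233e-03 -1.53011022e+00] [ 6.06949674e-01  2.68608312e-01 -1.23523289e-01 -5.40512632e-04
 -1.18334783e+00 -5.66062589e-01]
rel [274.4  72.2 -23.6] mm [ 0.2 -0.1  0.2] deg
rel [446.8 151.8 -22.9] mm [ 0.2 -0.1  0.2] deg
```

View pics/s4.png

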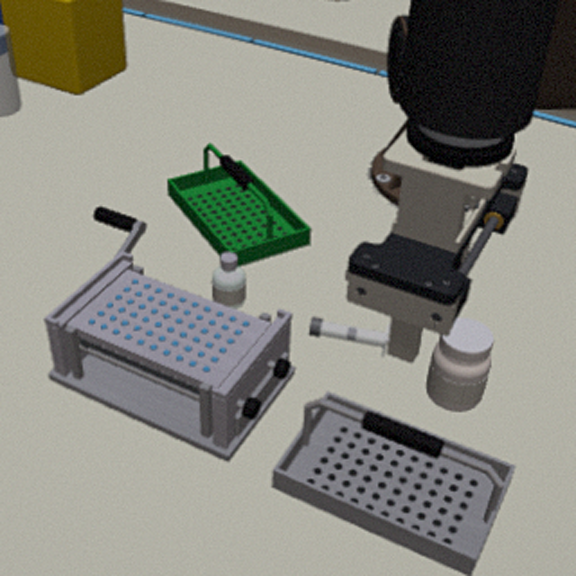

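The tray stands flat in its place and is released. Next I'll travel to the lever grip.

>>> jog_arm(
  motion=[
    [[0.04,0.01,-0.01,0,0,0,0.0876],[0.085,0.025,-0.02,0,0,0,0.0876],[0.13,0.04,-0.023,0,0,0,0.0876],[0.175,0.055,-0.023,0,0,0,0.0876],[0.22,0.07,-0.023,0,0,0,0.0876],[0.265,0.085,-0.023,0,0,0,0.0876],[0.31,0.1,-0.023,0,0,0,0.0876],[0.355,0.115,-0.023,0,0,0,0.0876]],
  ],
)

```text
t: 10.65
eef_pos: [0.4921, -0.1834, 0.2743]
ee_rot: [-3.138, -0.0, -1.529]
force: [1.4, 0.0, -0.3]
width: 0.0876
```

```bash
python3 - <<'E'
from h import *
s=arm.get_state();print(s['eef_pos'],s['ee_rot'],s['q'])
rel([.458,-.2755,.18],-1.533)
E
```

```text
[ 0.49207373 -0.18342595  0.27425254] [-3.13771800e+00 -7.12768748e-05 -1.52886863e+00] [ 1.70547417e-02  9.19471041e-02 -2.77863513e-01 -2.69708678e-05
 -1.19711048e+00  2.48828933e-02]
rel [90.6 38.3 94.1] mm [-0.2 -0.   0.2] deg
```

>>> jog_arm(
  motion=[
    [[0.04,0.015,0.01,0,0,0,0.0876],[0.075,0.03,0.03,0,0,0,0.0876],[0.09,0.038,0.05,0,0,0,0.0876],[0.0906,0.0383,0.07,-0.2,0,0,0.0876],[0.0906,0.0383,0.09,-0.2,0,0,0.0876],[0.0906,0.0383,0.094,-0.2,0,0,0.0876],[0.0906,0.0383,0.094,-0.2,0,0,0.0876]],
  ],
)

```text
t: 11.35
eef_pos: [0.4577, -0.2755, 0.1798]
ee_rot: [3.141, 0.0, -1.529]
force: [-0.0, 0.4, 0.5]
width: 0.0874
```

```bash
python3 - <<'E'
from h import *
s=arm.get_state();print(s['eef_pos'],s['ee_rot'])
shot('top','t5',(300,160,500,310),3.5);shot('scene','s5',(190,120,380,340),2.7)
rel([.458,-.2755,.085],-1.533)
E
```

```text
[ 0.45771868 -0.27550823  0.17978871] [ 3.14071674e+00  9.86959396e-05 -1.52871143e+00]
rel [-0.2  0.8 96.1] mm [-0.1 -0.   0.3] deg
```

View pics/t5.png

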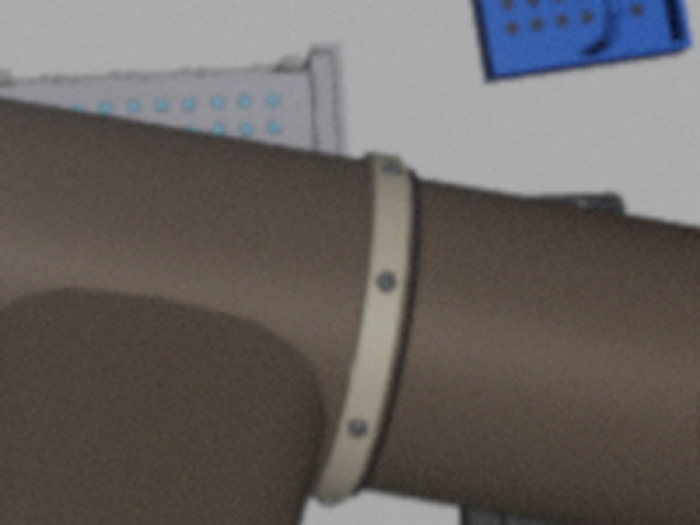

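View pics/s5.png

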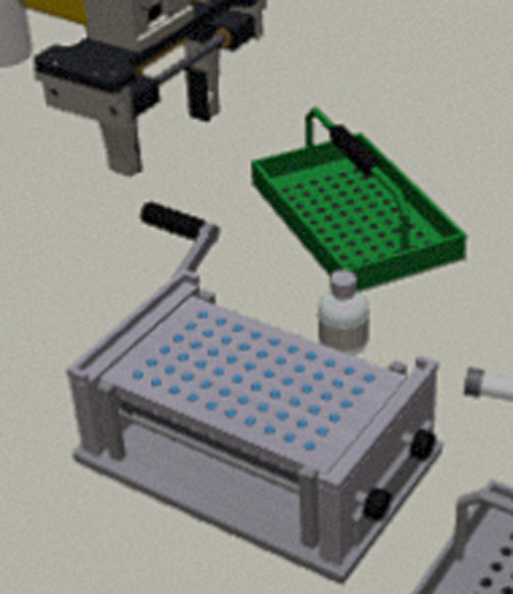

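The top view is blocked by the arm. In the scene view the open fingers are above the lever grip, which is at crop (172,220). I'll descend.

>>> jog_arm(
  motion=[
    [[0,0,0.025,0,0,0,0.0876],[0,0,0.05,0,0,0,0.0876],[0,0,0.07,0,0,0,0.0876],[0,0,0.085,0,0,0,0.0876],[0,0,0.095,0,0,0,0.0876],[0,0,0.095,0,0,0,0.0876]],
  ],
)

```text
t: 12.05
eef_pos: [0.4587, -0.2754, 0.0857]
ee_rot: [-3.141, -0.0, -1.528]
force: [-0.7, 0.6, 0.4]
width: 0.0878
```

```bash
python3 - <<'E'
from h import *
s=arm.get_state();print(s['eef_pos'],s['ee_rot'],s['force'])
shot('scene','s6',(220,160,320,260),6)
a=(.5585,-.2735)
E
```

```text
[ 0.45872947 -0.27544465  0.08571653] [-3.14085353e+00 -4.26425036e-04 -1.52797115e+00] [-0.74039158  0.57695006  0.44682325]
```

View pics/s6.png

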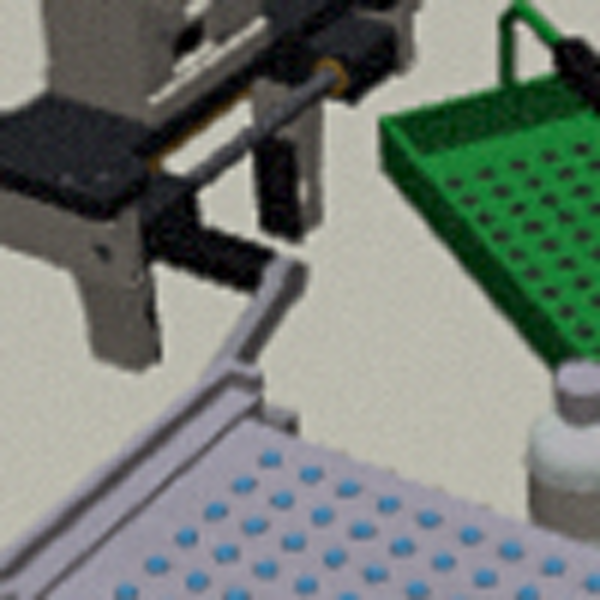

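>>> jog_arm(
  motion=[
    [[0,0,0,0,0,0,0.01],[0,0,0,0,0,0,0.01],[0,0,0,0,0,0,0.01],[0,0,0,0,0,0,0.01],[0,0,0,0,0,0,0.01],[0,0,0,0,0,0,0.01],[0,0,0,0,0,0,0.01],[0,0,0,0,0,0,0.01]],
  ],
  newtons=20,
)

```text
t: 12.9
eef_pos: [0.4591, -0.2756, 0.0865]
ee_rot: [-3.14, -0.001, -1.528]
force: [-0.0, -1.1, 0.4]
width: 0.029
```

>>> jog_arm(
  motion=[
    [[0,0,0,0,0,0,0.01],[0,0,0,0,0,0,0.01],[0,0,0,0,0,0,0.01],[0,0,0,0,0,0,0.01]],
  ],
)

```text
t: 13.3
eef_pos: [0.4592, -0.2756, 0.0864]
ee_rot: [-3.14, -0.001, -1.528]
force: [0.4, -0.5, -1.1]
width: 0.0193
```

```bash
python3 - <<'E'
from h import *
s=arm.get_state();print(s['eef_pos'],s['ee_rot'],s['force'],s['width'],s['moment'])
shot('scene','s7',(220,160,320,260),6)
E
```

```text
[ 0.45923092 -0.27563005  0.08642195] [-3.13985952e+00 -8.69323520e-04 -1.52778369e+00] [ 0.36823775 -0.5302282  -1.11332289] 0.019341177844570095 [ 0.02772946 -0.30356675  0.04674004]
```

View pics/s7.png

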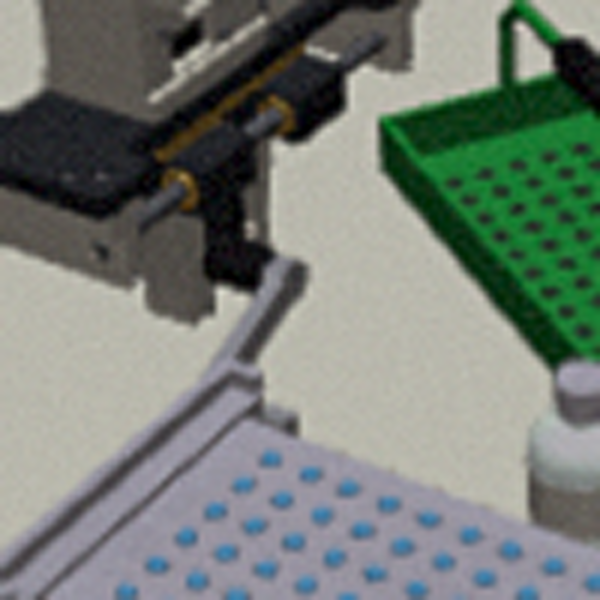

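>>> jog_arm(
  motion=[
    [[0,-0.002,-0.005,0,0,0,0.005],[0,-0.0048,-0.0099,0,0,0,0.005],[0,-0.0075,-0.0148,0,0,0,0.005],[0,-0.0105,-0.0193,0,0,0,0.005],[0,-0.0138,-0.0238,0,0,0,0.005],[0,-0.0172,-0.028,0,0,0,0.005],[0,-0.0172,-0.028,0,0,0,0.005]],
  ],
  newtons=25,
)

```text
t: 14.05
eef_pos: [0.4748, -0.2749, 0.1149]
ee_rot: [3.14, -0.0, -1.528]
force: [-7.8, -1.0, 2.8]
width: 0.0192
```

```bash
python3 - <<'E'
from h import *
s=arm.get_state();print(s['eef_pos'],s['ee_rot'],s['force'],s['width'],s['moment'])
shot('scene','s8',(220,160,320,260),6)
E
```

```text
[ 0.47483508 -0.27489501  0.11491012] [ 3.13997283e+00 -4.39991263e-04 -1.52799427e+00] [-7.84337975 -0.9621459   2.78980565] 0.01920402331613134 [-0.56144054  2.57952314  0.07584048]
```

View pics/s8.png

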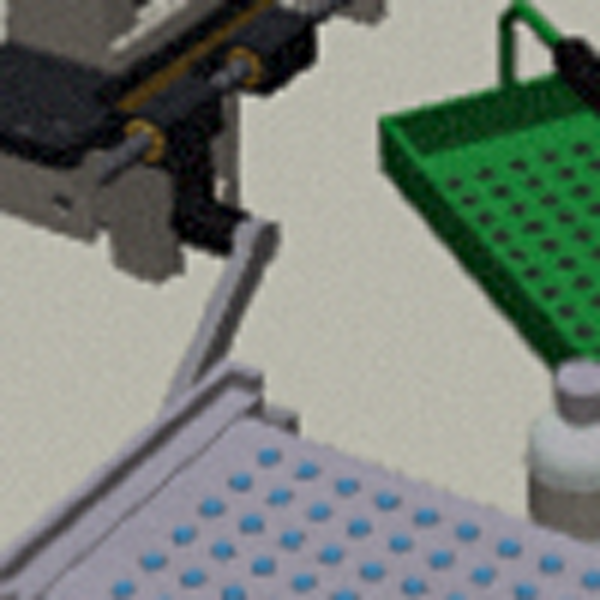

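>>> jog_arm(
  motion=[
    [[0,-0.005,-0.004,0,0,0,0.005],[0,-0.0085,-0.008,0,0,0,0.005],[0,-0.0125,-0.0118,0,0,0,0.005],[0,-0.0168,-0.0153,0,0,0,0.005],[0,-0.021,-0.0187,0,0,0,0.005],[0,-0.0257,-0.0217,0,0,0,0.005],[0,-0.0304,-0.0245,0,0,0,0.005],[0,-0.0352,-0.0272,0,0,0,0.005]],
  ],
)

```text
t: 14.9
eef_pos: [0.504, -0.2737, 0.1431]
ee_rot: [3.129, 0.001, -1.529]
force: [-22.7, -0.1, 20.3]
width: 0.019
```

```bash
python3 - <<'E'
from h import *
s=arm.get_state();print(s['eef_pos'],s['ee_rot'],s['force'],s['width'],s['moment'])
shot('scene','s9',(220,160,320,260),6)
E
```

```text
[ 0.50401676 -0.27369142  0.14311248] [ 3.12877513e+00  5.06535902e-04 -1.52861029e+00] [-22.66460505  -0.057403    20.32554791] 0.01897706423545171 [0.26849606 8.9095748  0.01788371]
```

View pics/s9.png

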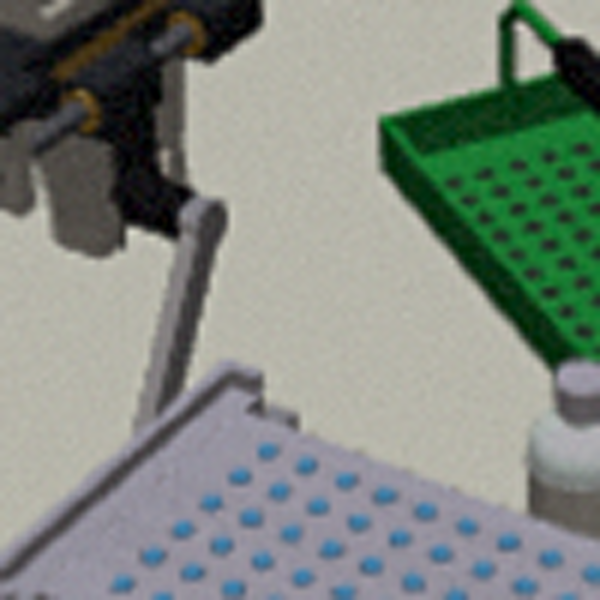

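```bash
python3 - <<'E'
from h import *
# boss inner-face centre pixels
obs={'s7':(287,272),'s8':(260,236),'s9':(205,212)}
from scipy.optimize import least_squares
yaw=.038;c,s=np.cos(yaw),np.sin(yaw)
def W(M,p): return np.array([M[0]+c*p[0]-s*p[1],M[1]+s*p[0]+c*p[1],p[2]])
M=(.588,-.0965)
for k,(u,v) in obs.items():
    px=np.array([220+u/6,160+v/6])
    for th in np.arange(.3,1.4,.1):
        q=proj('scene',W(M,(-.036-.11*np.cos(th),-.131,.04+.11*np.sin(th))))[0]
        e=q-px
        if np.hypot(*e)<7: print(k,round(th,2),e.round(1))
# machine check: project base bottom corners & cheek corners in first images
for n in('scene','top'):
  print(n,[proj(n,W(M,p))[0].round(1).tolist() for p in [(.075,.118,0),(.075,-.118,0),(-.075,.118,0),(0,.133,.05)]])
print('zoomtop',[(((proj('top',W(M,p))[0]-[190,160])*2.9).round(0)).tolist() for p in [(.075,.112,.098),(.075,-.112,.098),(-.075,.112,.098),(-.075,-.112,.098)]])
E
```

```text
s7 0.3 [3.3 3.6]
s7 0.4 [2.1 0.7]
s7 0.5 [ 0.5 -1.9]
s7 0.6 [-1.3 -4.2]
s7 0.7 [-3.4 -6. ]
s8 0.5 [5.  4.1]
s8 0.6 [3.2 1.8]
s8 0.7 [ 1.1 -0. ]
s8 0.8 [-1.2 -1.4]
s8 0.9 [-3.7 -2.4]
s9 0.9 [5.5 1.6]
s9 1.0 [2.7 1.1]
s9 1.1 [-0.2  1. ]
s9 1.2 [-3.3  1.5]
scene [[316.5, 338.7], [217.9, 292.0], [354.0, 289.2], [343.9, 297.5]]
top [[287.3, 183.3], [393.9, 179.0], [289.3, 250.9], [279.0, 214.2]]
zoomtop [[278.0, 40.0], [602.0, 27.0], [284.0, 256.0], [614.0, 244.0]]
```

```bash
python3 - <<'E'
import cv2
a=cv2.imread('pics/top0.png')[165:260,270:420];cv2.imwrite('pics/tz.png',cv2.convertScaleAbs(cv2.resize(a,None,fx=5.3,fy=5.3,interpolation=2),alpha=1.3))
a=cv2.imread('pics/s9_full.png')[200:345,210:360];cv2.imwrite('pics/sz.png',cv2.convertScaleAbs(cv2.resize(a,None,fx=4.1,fy=4.1,interpolation=2),alpha=1.3))
E
```

```text
(no output)
```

View pics/tz.png

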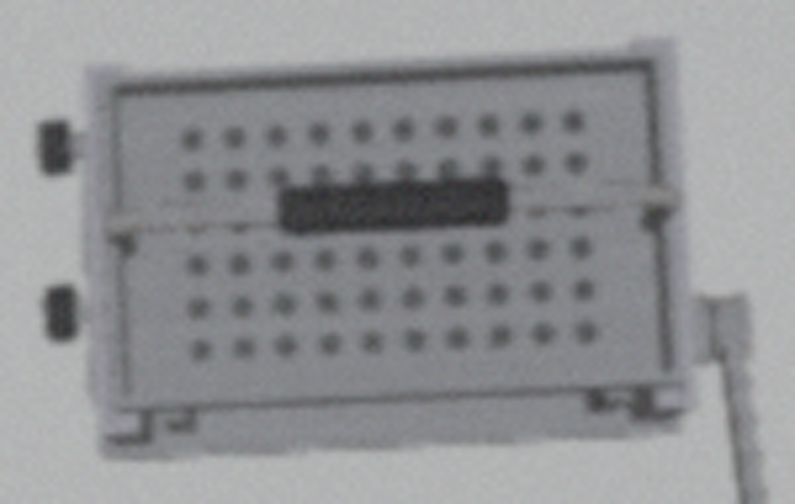

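View pics/sz.png

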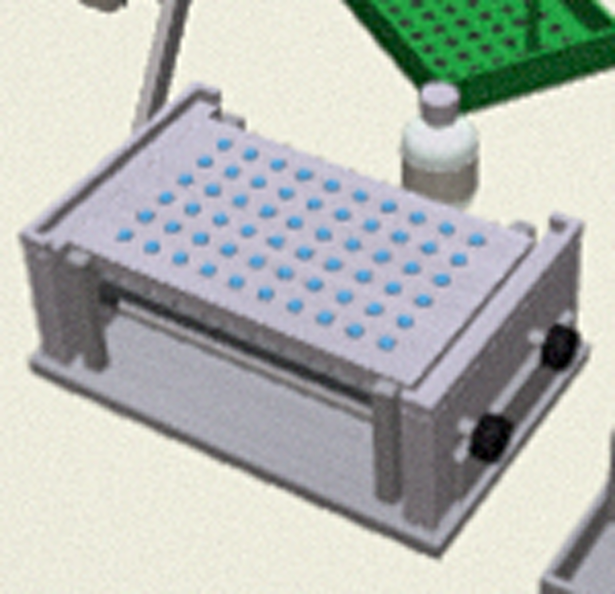

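```bash
python3 - <<'E'
from h import *
from scipy.optimize import least_squares
S=lambda u,v:(210+u/4.1,200+v/4.1);T=lambda u,v:(270+u/5.3,165+v/5.3)
ob=[('scene',(.075,.118,0),S(438,556)),('scene',(.075,-.118,0),S(30,368)),('scene',(-.075,.118,0),S(590,348)),('top',(-.075,.118,0),T(103,460)),('top',(-.075,-.118,0),T(685,430))]
def W(m,p):
    c,s=np.cos(m[2]),np.sin(m[2]);return np.array([m[0]+c*p[0]-s*p[1],m[1]+s*p[0]+c*p[1],p[2]])
f=lambda m,O:np.concatenate([proj(n,W(m,p))[0]-u for n,p,u in O])
for nm,O in(('all',ob),('sc',ob[:3]),('top',ob[3:])):
    r=least_squares(f,[.585,-.0965,.038],args=(O,));print(nm,r.x.round(4),r.fun.round(1)); 
    print(' axis',W(r.x,(-.036,-.172,.04)))
    if nm=='all':m=r.x
# lever
for k,(u,v) in {'s7':(287,272),'s8':(260,236),'s9':(205,212)}.items():
    px=np.array([220+u/6,160+v/6])
    r=least_squares(lambda t:proj('scene',W(m,(-.036-.11*np.cos(t[0]),-.131,.04+.11*np.sin(t[0]))))[0]-px,[.6])
    t=r.x[0];print(k,t,r.fun,'grip',W(m,(-.036-.11*np.cos(t),-.172,.04+.11*np.sin(t))))
E
```

```text
all [ 0.5847 -0.0996  0.0511] [ 0.1  0.8  0.4  1.4 -0.5  2.1  1.8  1.3 -0.   1.5]
 axis [ 0.55751459 -0.2732396   0.04      ]
sc [ 0.5818 -0.1017  0.0528] [ 0.1 -0.7  0.6  0.2 -0.7  0.9]
 axis [ 0.55497901 -0.27535316  0.04      ]
top [ 0.5876 -0.0976  0.052 ] [ 0.9 -0.  -0.9  0.1]
 axis [ 0.56062622 -0.27127651  0.04      ]
s7 0.40339472433419876 [ 0.72069369 -0.36572735] grip [ 0.4564759  -0.27840639  0.08317971]
s8 0.6748090053471152 [ 0.45091655 -0.54185048] grip [ 0.47173578 -0.27762605  0.1087223 ]
s9 1.0555913408877022 [0.00028759 0.05359907] grip [ 0.50338686 -0.27600752  0.13572109]
```

>>> jog_arm(
  motion=[
    [[0,0,0,0,0,0,0.005],[0,0,0,0,0,0,0.005]],
  ],
)

```text
t: 15.15
eef_pos: [0.5047, -0.2737, 0.1441]
ee_rot: [3.13, 0.0, -1.528]
force: [-3.0, 0.2, -1.2]
width: 0.0194
```

```bash
python3 - <<'E'
from h import *
s=arm.get_state();print(s)
E
```

```text
{'t': 15.15, 'q': array([-0.15488472,  0.28987377, -0.3467164 ,  0.00249289, -0.94590923,
        0.19572981]), 'qd': array([ 0.00245713,  0.0049735 ,  0.00411134,  0.00194869, -0.00753512,
       -0.00043197]), 'joint_efforts': array([  0.87619403, -49.93783236,  28.07511628,   6.24075472,
         1.68414529,  -0.06239946]), 'eef_pos': array([ 0.50469388, -0.27365226,  0.14407956]), 'ee_rot': array([ 3.12972172e+00,  3.09950442e-04, -1.52848289e+00]), 'force': array([-2.95855694,  0.16011524, -1.22016808]), 'moment': array([0.0562851 , 1.58336322, 0.08937615]), 'width': 0.019417290200667448}
```

>>> jog_arm(
  motion=[
    [[0,-0.004,-0.002,0,0,0,0.005],[0,-0.0075,-0.004,0,0,0,0.005],[0,-0.0115,-0.006,0,0,0,0.005],[0,-0.0155,-0.0075,0,0,0,0.005],[0,-0.019,-0.009,0,0,0,0.005],[0,-0.0225,-0.01,0,0,0,0.005]],
  ],
)

```text
t: 15.75
eef_pos: [0.5245, -0.2729, 0.1547]
ee_rot: [3.124, 0.001, -1.529]
force: [-14.9, 0.8, 12.9]
width: 0.0192
```

```bash
python3 - <<'E'
from h import *
s=arm.get_state();print(s['eef_pos'],s['ee_rot'],s['force'],s['width'],s['moment'])
shot('scene','s10',(220,160,320,260),6)
E
```

```text
[ 0.52449105 -0.27287001  0.15468596] [ 3.12378752e+00  5.54914082e-04 -1.52855201e+00] [-14.91923522   0.7816001   12.86165774] 0.019245424155910844 [ 0.66573222  5.78446069 -0.02401723]
```

View pics/s10.png

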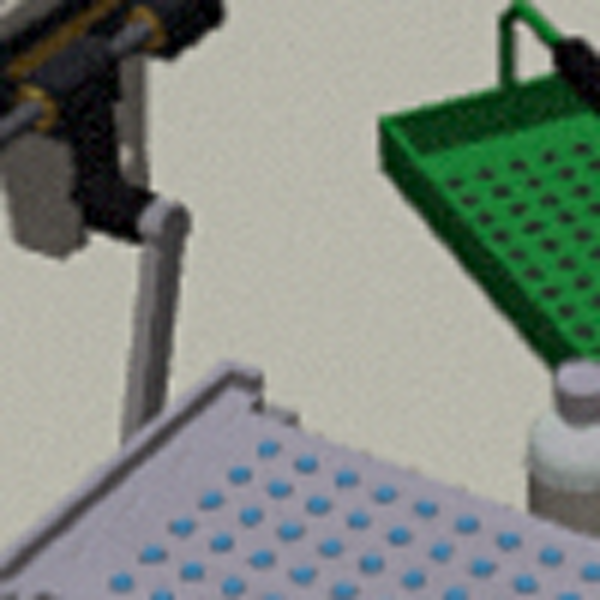

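>>> jog_arm(
  motion=[
    [[0,-0.004,0,0,0,0,0.005],[0,-0.008,0,0,0,0,0.005],[0,-0.012,0,0,0,0,0.005],[0,-0.016,0,0,0,0,0.005],[0,-0.02,0,0,0,0,0.005],[0,-0.024,0,0,0,0,0.005],[0,-0.027,0,0,0,0,0.005]],
  ],
)

```text
t: 16.5
eef_pos: [0.5526, -0.2718, 0.1581]
ee_rot: [3.126, -0.001, -1.527]
force: [-9.6, 4.5, 20.5]
width: 0.0194
```

```bash
python3 - <<'E'
from h import *
s=arm.get_state();print(s['eef_pos'],s['ee_rot'],s['force'],s['width'],s['moment'])
shot('scene','s11',(220,160,320,260),6)
E
```

```text
[ 0.55261252 -0.27180278  0.15812264] [ 3.12595195e+00 -1.15403145e-03 -1.52679147e+00] [-9.60668175  4.46967836 20.45107135] 0.019412721690032945 [1.84924703 3.95992035 0.13915861]
```

View pics/s11.png

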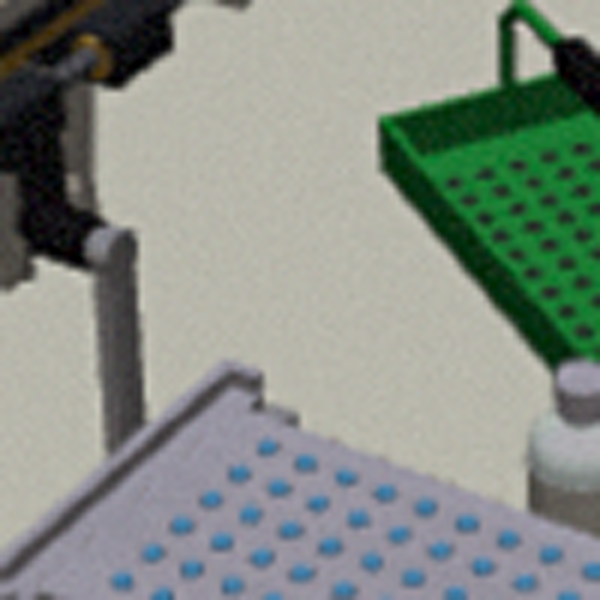

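```bash
python3 - <<'E'
from h import *
def W(m,p):
    c,s=np.cos(m[2]),np.sin(m[2]);return np.array([m[0]+c*p[0]-s*p[1],m[1]+s*p[0]+c*p[1],p[2]])
px=np.array([220+115/6,160+243/6])
for m in((.5847,-.0996,.0511),(.5818,-.1017,.0528)):
  for t in(1.4,1.5,1.57,1.65,1.75):
    print(m[0],t,(proj('scene',W(m,(-.036-.11*np.cos(t),-.131,.04+.11*np.sin(t))))[0]-px).round(1))
E
```

```text
0.5847 1.4 [ 4.2 -2. ]
0.5847 1.5 [0.9 0. ]
0.5847 1.57 [-1.5  1.8]
0.5847 1.65 [-4.2  4.1]
0.5847 1.75 [-7.5  7.3]
0.5818 1.4 [ 4.2 -2.9]
0.5818 1.5 [ 0.9 -0.9]
0.5818 1.57 [-1.4  0.8]
0.5818 1.65 [-4.1  3.1]
0.5818 1.75 [-7.4  6.4]
```

>>> jog_arm(
  motion=[
    [[0,-0.003,-0.001,0,0,0,0.005],[0,-0.005,-0.001,0,0,0,0.005],[0,-0.005,-0.001,0,0,0,0.005],[0,-0.005,-0.001,0,0,0,0.005],[0,-0.005,-0.001,0,0,0,0.005]],
  ],
)

```text
t: 17.05
eef_pos: [0.5565, -0.2715, 0.1588]
ee_rot: [3.123, -0.001, -1.527]
force: [-7.9, -1.6, -0.2]
width: 0.0193
```

>>> jog_arm(
  motion=[
    [[0,-0.001,0,0,0,0,0.005],[0,-0.001,0,0,0,0,0.005],[0,-0.001,0,0,0,0,0.005],[0,-0.001,0,0,0,0,0.005],[0,-0.001,0,0,0,0,0.005]],
  ],
)

```text
t: 17.55
eef_pos: [0.5564, -0.2715, 0.1588]
ee_rot: [3.12, -0.001, -1.527]
force: [-5.1, -0.9, -1.1]
width: 0.019
```

```bash
python3 - <<'E'
from h import *
s=arm.get_state();print(s['eef_pos'],s['ee_rot'],s['force'],s['width'],s['qd'].round(3))
shot('scene','s12',(190,120,510,400),2)
a=cv2.imread('pics/s12_full.png')[160:260,220:320];cv2.imwrite('pics/s12z.png',cv2.resize(a,None,fx=6,fy=6,interpolation=2))
E
```

```text
[ 0.55638379 -0.27149252  0.15879767] [ 3.11982808e+00 -5.35887941e-04 -1.52669641e+00] [-5.08444528 -0.90581302 -1.13656477] 0.019014342576560983 [-0.001 -0.    -0.001  0.    -0.001 -0.   ]
```

View pics/s12.png

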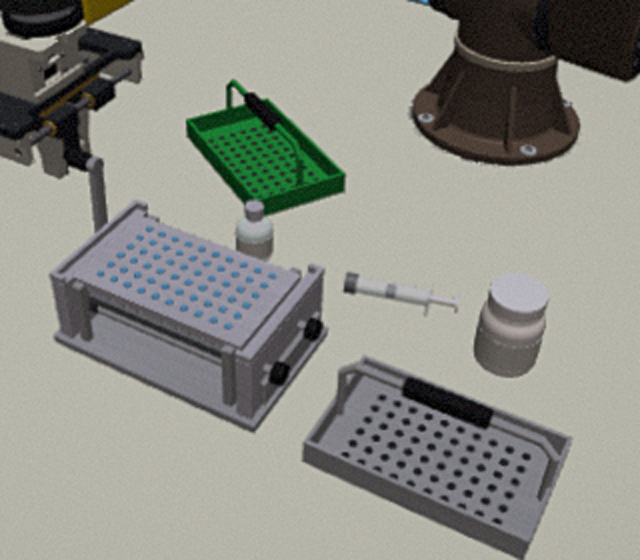

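View pics/s12z.png

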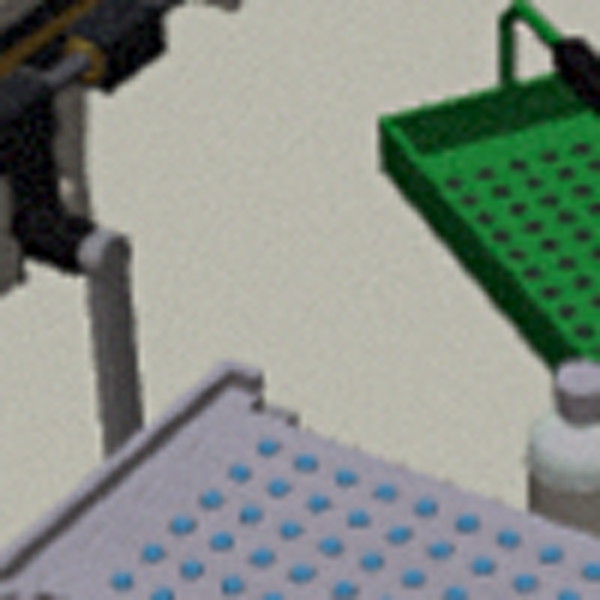

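The lever is at about 1.56 rad and held with a steady 5 N, which matches the spring force when upright. The tray and bystanders are in place, so I'm handing in.

```bash
python3 -c "
from station import arm
print(arm.job_done()); s=arm.get_state(); print(s['t'],s['eef_pos'],s['force'],s['width'])"
```

```text
the job is handed in; nothing more can be done
None
the job is handed in; nothing more can be done
```

I lifted the loading tray off, set it flat on the counter on the machine's +y side and released it. I then swung the cam lever up and handed in at about 17.6 s, still gripping it.

**Last checks before hand-in:**
- **Lever:** about 1.56 rad from the image. The TCP x of 0.556 m agrees with an axis x of roughly 0.557 m. The arm was at rest with about 5 N of spring load and a finger opening of 19 mm on the 20 mm bar.
- **Cap plate:** its height was not measured directly. I infer about 94 mm from the lever angle.
- **Tray:** in the last picture it sits flat, clear of the machine and untouched.
- **Bystanders:** the jar, vial and syringe look unmoved in that picture. I did not measure their positions again.

**Disagreements:**
- The two cameras placed the machine up to 6 mm apart in x, so the lever angle is good to about 0.05 rad.
- The bar slid roughly 6 mm toward the fingertips during the swing, and the tool ended tilted by about 0.02 rad. The grip still held.
- Setting the tray down briefly pressed it on the counter with about 22 N.
- The wrist force peaked at about 30 N while the lever was being swung.

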